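# Line the reagent bottles up by height in the staging rack

## Robot

A 6-joint arm with a two-finger parallel gripper is mounted at the origin on a cart in front of the work surface, level with it; the furniture and walls round the work are solid. World frame = base frame: x ahead of the robot, y to its left, z up, the work surface at z = 0. Lengths are in m, angles in rad, forces in N, time in s.
With the tool pointing down it reaches from about 0.325 to 0.85 m from the base axis. Payload 4.4 kg.
Tool frame: the origin (TCP) lies midway between the tips of the shut fingers; the grasp point (between the pads) lies 19 mm behind it (manip.grip_point_offset is the distance from the TCP to the grasp point, in m); z points along the fingers, y is the line along which they close (so a half turn about z gives the same grasp; the last joint's range is limited). The gripper opens to 94 mm and grips with 3 to 60 N. Pads are 16 mm wide; open, the fingers measure 119 mm over their backs; the gripper's body (75 mm by 177 mm) begins 78 mm behind the grasp point.
Start: joints at [1.129, 0.207, 1.542, -0, 1.393, -0.15], TCP at [0.165, 0.551, 0.205] pointing down, gripper open.
Joint ranges: [-2.73, 2.73], [-0.86, 2.22], [0.23, 2.46], [-1.11, 4.25], [0.08, 2.63], [-2.82, 2.82]. Speed limits (rad/s): [2.79, 2.79, 3.14, 3.14, 3.14, 3.14].

## Interface

Orientations are given as a unit quaternion [x, y, z, w].
In Python, from rig import manip gives the robot as it stands.
- The arm moves only by the tool move_arm, never from a script. Its argument "steps" is a list of rows, each a list of 3 entries, a list of its own where there are three numbers: the finger opening in mm, from 0 to 94, then the shift along the tool's x, y, z in mm, then the turn about the tool's z in rad. A call has 1 to 5 rows; each row is the pose to reach, as a shift and turn from the pose commanded when the call began, along the tool's axes at that moment; what a row does not reach only later rows make up. A row lasts 1/12 s, in which the tool goes at most 41.7 mm and 7.16 degrees, less where a joint would pass 70% of its speed; a pose out of reach is approached as far as the arm can. A call with a gripper value outside its range is refused whole. The fingers move at their own pace and stop on an object; "squeeze" is the grip in N (left out, the last holds). Time passes only in rows, so rows that repeat a pose let the fingers close. It gives the time, the measured TCP pose, the force, the opening and the grip force at its end, in the units of the state.
- manip.observe(): the state, without advancing time (a new reading comes with each control period).
- manip.read_camera(name): name is "scene" or "side" or "wrist"; returns a dict with "pixels" (400x640x3 uint8, red, green, blue), "range_z" (400x640 float32, m along the optical axis (not along the pixel's ray), 0 where there is no reading), "camera_matrix" (3x3 intrinsics, pixels), "extrinsics" (4x4, takes a point from world to camera coordinates); the wrist camera has in their place "tool_from_camera" (4x4, takes a point from camera to tool coordinates, whose origin is the TCP and whose axes are the flange's). Camera axes: x right, y up, looking along -z (the intrinsics and any distortion apply to the point x, -y, -z); pixel columns grow to the right and rows downward; lengths in m; the calibration is good to about 2 mm. A picture is of the moment at which its call begins: read the wrist's pose just before it.
- manip.job_done(): hands the job in; it is judged then, once.
The state is a dict: "t": time; "qpos": joint angles; "qvel": joint speeds; "joint_efforts": joint torques, N m; "tool_pos": TCP position; "tcp_rot": TCP orientation; "contact_force": force on the tool from outside, world axes, zero at the start; "wrist_torque": the same for the moment, N m; "grip_width": finger opening in m; "gripper_force": force on a finger pad.
Only numpy, scipy, OpenCV 4.12 (cv2) and the standard library are available. Lean on these libraries where they do the work, as an engineer would, in place of code of your own. Each camera call takes 0.05 s, during which the arm holds its last target. There are 200 camera calls.

## Task

Stand the four bottles that surround the rack upright in its four compartments in order of height, one in the middle of each compartment: the shortest in the compartment next to the upright end plate, then rising to the tallest at the open end. Do not knock any bottle over, and leave the black filter cube and the round black sensor puck beside the bottles where they are.

Things in the scene. Friction and masses are not known exactly. Their poses are not given: they have to be found in the camera images.
- rack: Fixed low grey metal rack, any yaw. Origin on the desk under the middle of its row of four compartments, centres on its y axis at y = -117, -39, 39, 117 mm. Each is 74 mm along y, 78 mm along x inside; floor 4 mm above the desk, walls 4 mm thick, tops 10 mm above the desk. Upright end plate, 86 mm wide, 45 mm high, 6 mm thick, across the -y end at y = -196 mm (next to the y = -117 compartment).
- stain_tub: The shortest bottle: squat white tub, blue cap. 48 mm high in all; body 36 mm in diameter up to 28 mm, then sloping to a cap 19 mm in diameter. Origin: centre of its underside, z up along its axis; round, so its yaw does not matter.
- oil_bottle: The second shortest bottle: slim amber bottle, black cap. 62 mm high in all; body 30 mm in diameter up to 37 mm, then sloping to a cap 16 mm in diameter. Origin: centre of its underside, z up along its axis; round, so its yaw does not matter.
- white_pot: The second tallest bottle: white pot with a white cap. 74 mm high in all; body 44 mm in diameter up to 44 mm, then sloping to a cap 23 mm in diameter. Origin: centre of its underside, z up along its axis; round, so its yaw does not matter.
- filter_cube: Black filter cube 41 x 38 x 38 mm, a bystander lying loose on the desk; stays where it is. Origin: centre of its underside.
- power_puck: Black round sensor puck lying flat, 48 mm in diameter, 17 mm high, a bystander loose on the desk; stays where it is. Origin: centre of its underside.
- tall_bottle: The tallest bottle: round white bottle with a paper label and a black screw cap. 98 mm high in all; body 50 mm in diameter up to 56 mm, then sloping to a cap 24 mm in diameter. Origin: centre of its underside, z up along its axis; round, so its yaw does not matter.
Not all that is in view belongs to the job. Leave any green or purple look-alike of the stain_tub alone.

How it is judged:
At the end, for the whole second after the job is handed in: All four bottles stand upright (within 0.1 rad) and at rest on the floors of the compartments, released: shortest next to the end plate, then second shortest, second tallest, and tallest at the open end, each within 15 mm of the middle of its own compartment along and across the rack (x of stain_tub in the frame of rack between -0.015 and 0.015 m and y of stain_tub in the frame of rack between -0.132 and -0.102 m and z of each of stain_tub, oil_bottle, white_pot, tall_bottle in the frame of rack below 0.009 m and angle between each of stain_tub, oil_bottle, white_pot, tall_bottle's own z axis and vertical below 0.1 rad and linear speed of each of stain_tub, oil_bottle, white_pot, tall_bottle below 0.02 m/s and x of oil_bottle in the frame of rack between -0.015 and 0.015 m and y of oil_bottle in the frame of rack between -0.054 and -0.024 m and x of white_pot in the frame of rack between -0.015 and 0.015 m and y of white_pot in the frame of rack between 0.024 and 0.054 m and x of tall_bottle in the frame of rack between -0.015 and 0.015 m and y of tall_bottle in the frame of rack between 0.102 and 0.132 m); the robot touches nothing.
It fails at once if a bottle is tipped over (more than 40 degrees) (angle between any of stain_tub, oil_bottle, white_pot, tall_bottle's own z axis and vertical above 0.7 rad).
It fails at once if the filter cube or the round sensor puck is shifted by more than 20 mm (distance of any of filter_cube, power_puck from where it was at the start of the episode above 0.02 m).
It also fails if it takes over 96 s, if anything falls off the work surface, if the arm or the gripper's body presses on something with over 40 N, if the wrist force passes 120 N, or if a joint passes its speed limit or range.

## Working session

There is one attempt and no reset: what is moved stays moved. The work goes in short steps, Python scripts to look and compute and a tool call to move; the robot and the scene stay as the last step left them, time stands still between calls to the robot, and variables do not carry over. Pictures are saved under pics/ and viewed, at most 14 in all, crops included, and the job is handed in when it is done.

Besides the shell and the picture viewer there is one more tool, called after "Call:" as a command line: name --argument value ..., lists and objects as JSON in quotes. move_arm: Moves the arm, as the interface text tells. Its arguments: {"type":"object","properties":{"steps":{"type":"array"},"squeeze":{"type":"number"}},"required":["steps"]}

```bash
ls; mkdir -p pics; cat > h.py <<'E'
import numpy as np,cv2
from rig import manip
from scipy.spatial.transform import Rotation as R
def grab(n):
    s=manip.observe(); c=manip.read_camera(n)
    K=np.array(c['camera_matrix'])
    if n=='wrist':
        T=np.eye(4);T[:3,:3]=R.from_quat(s['tcp_rot']).as_matrix();T[:3,3]=s['tool_pos']
        W=T@np.array(c['tool_from_camera'])
    else: W=np.linalg.inv(np.array(c['extrinsics']))
    return c['pixels'],c['range_z'],K,W,c
def ray(u,v,K,W,z):
    d=W[:3,:3]@np.array([(u-K[0,2])/K[0,0],-(v-K[1,2])/K[1,1],-1.])
    return W[:3,3]+d*(z-W[2,3])/d[2]
def cloud(rz,K,W):
    v,u=np.mgrid[:rz.shape[0],:rz.shape[1]]
    p=np.stack([(u-K[0,2])/K[0,0]*rz,-(v-K[1,2])/K[1,1]*rz,-rz],-1)
    return p@W[:3,:3].T+W[:3,3]
def save(n,im): cv2.imwrite('pics/'+n+'.png',im[...,::-1])
E
python3 - <<'E'
from h import *
for n in ('scene','side'):
    im,rz,K,W,c=grab(n); save(n+'0',im); np.savez(n+'0.npz',im=im,rz=rz,K=K,W=W); print(n,K,W,[k for k in c],(rz>0).mean())
print(manip.observe())
E
```

```text
pics
scene [[509.87977199   0.         316.27738486]
 [  0.         509.87977199 203.57825569]
 [  0.           0.           1.        ]] [[ 0.64875363  0.33124085 -0.68512644 -0.60561814]
 [-0.76098932  0.27795532 -0.58620483 -0.96249493]
 [-0.00374044  0.90167641  0.43239527  0.75613442]
 [ 0.          0.          0.          1.        ]] ['pixels', 'range_z', 'camera_matrix', 'extrinsics'] 0.9839140625
side [[368.6277543    0.         313.86229456]
 [  0.         368.6277543  199.01185822]
 [  0.           0.           1.        ]] [[ 0.99021454  0.09023622 -0.10645459  0.3974653 ]
 [-0.13925092  0.58869324 -0.79627222 -0.8326287 ]
 [-0.0091835   0.80330424  0.59549808  0.63635521]
 [ 0.          0.          0.          1.        ]] ['pixels', 'range_z', 'camera_matrix', 'extrinsics'] 0.96069921875
{'t': 0.1, 'qpos': array([ 1.12848790e+00,  2.07366896e-01,  1.54278110e+00, -9.12257048e-06,
        1.39351712e+00, -1.50503409e-01]), 'qvel': array([-0.00105329, -0.00037241, -0.00268442,  0.00045849,  0.00047053,
       -0.00056576]), 'joint_efforts': array([ 2.97440592e-04, -3.71862566e+01, -2.82294434e+01,  6.99991453e-02,
        3.09993548e-02, -2.67213289e-05]), 'tool_pos': array([0.16511823, 0.55002427, 0.20440293]), 'tcp_rot': array([ 1.45384532e-01,  9.89374683e-01, -9.92356500e-04, -2.98374628e-04]), 'contact_force': array([-0.10039548,  0.01153737,  0.21338636]), 'wrist_torque': array([0.01421869, 0.02484987, 0.00982527]), 'gripper_force': 0.0, 'grip_width': 0.09431534202470798}
```

View pics/scene0.png

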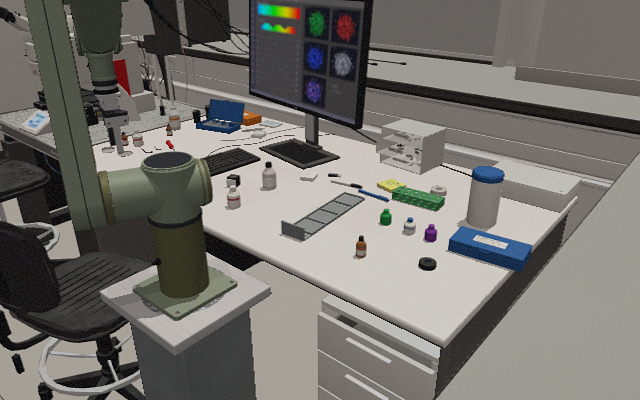

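View pics/side0.png

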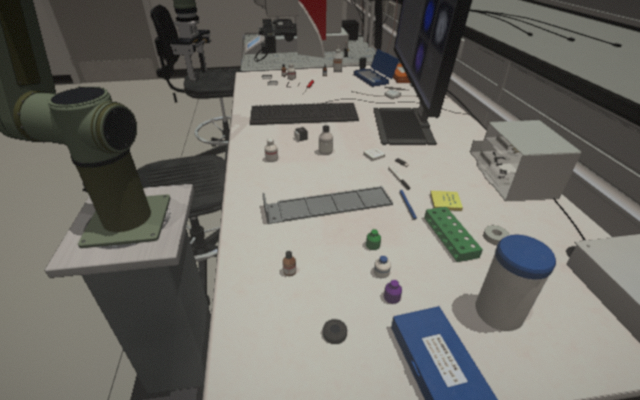

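The scene view shows these candidates:
- **Stain tub:** white with a blue cap at scene (409,227). The look-alikes are green (386,217) and purple (431,233).
- **Oil bottle:** amber at (361,247).
- **White pot:** (233,197).
- **Tall bottle:** black cap at (269,176).
- **Bystanders:** cube at (233,181), puck at (427,264).
- **Rack:** (325,213), with its end plate at (293,229).

I'll localise them with the depth cloud.

```bash
python3 - <<'E'
from h import *
objs={'tub':(409,227,383,266,.048,.018),'oil':(361,247,289,263,.062,.015),'pot':(233,197,271,150,.074,.022),'tall':(269,176,325,140,.098,.025),'cube':(233,181,301,134,.038,.02),'puck':(427,264,335,331,.017,.024),'green':(386,217,373,240,.048,.018),'purple':(431,233,393,291,.048,.018)}
D={n:np.load(n+'0.npz') for n in('scene','side')}
P={n:cloud(d['rz'],d['K'],d['W']) for n,d in D.items()}
for k,o in objs.items():
  for n,(u,v) in (('scene',o[:2]),('side',o[2:4])):
    p=P[n][v,u]
    q=P[n].reshape(-1,3); m=(np.hypot(*(q[:,:2]-p[:2]).T)<.04)&(q[:,2]>.006)&(q[:,2]<.12); q=q[m]
    # circle fit with known radius on body
    b=q[q[:,2]<(o[4]*.5)]
    from scipy.optimize import least_squares
    r=least_squares(lambda c:np.hypot(b[:,0]-c[0],b[:,1]-c[1])-o[5],b[:,:2].mean(0)+.01*(D[n]['W'][:2,3]-b[:,:2].mean(0))*-1,loss='soft_l1',f_scale=.002)
    print(k,n,p.round(3),len(q),q[:,2].max().round(3),'fit',r.x.round(4),np.sqrt(np.mean(r.fun**2)).round(4))
for n in D:
  im=D[n]['im'];p=P[n]
  q=p.reshape(-1,3); print(n,'desk z',np.median(q[(abs(q[:,2])<.02)&(q[:,0]>.3)&(q[:,0]<.8)&(abs(q[:,1])<.5)][:,2]))
# tight rectified topdown crop of rack from scene/side onto z=0.01
for n in D:
  K,W=D[n]['K'],D[n]['W']; c=np.linalg.inv(W)
  xs=np.array([[.35,-.45],[.85,-.45],[.85,.3],[.35,.3]])
  def pr(x,y):
    a=c@[x,y,.01,1]; return [K[0,2]+K[0,0]*a[0]/-a[2],K[1,2]-K[1,1]*a[1]/-a[2]]
  H=cv2.getPerspectiveTransform(np.float32([pr(*x) for x in xs]),np.float32([[(.3-y)*800,(x-.35)*-800+400] for x,y in xs]))
  save('rect_'+n,cv2.warpPerspective(D[n]['im'],H,(600,400)))
E
python3 -c "
import cv2,numpy as np
cv2.imwrite('pics/rect.png',np.vstack([cv2.imread('pics/rect_scene.png')[:300],cv2.imread('pics/rect_side.png')[:300]]))"
```

```text
tub scene [ 0.612 -0.29   0.023] 153 0.052 fit [ 0.6227 -0.2848] 0.0022
tub side [ 0.621 -0.296  0.035] 279 0.049 fit [ 0.6232 -0.2833] 0.0008
oil scene [ 0.405 -0.261  0.035] 183 0.064 fit [ 0.4165 -0.252 ] 0.0022
oil side [ 0.417 -0.26   0.039] 262 0.062 fit [ 0.416  -0.2501] 0.0008
pot scene [0.386 0.251 0.042] 236 0.076 fit [0.4005 0.267 ] 0.0027
pot side [0.402 0.252 0.043] 232 0.073 fit [0.3991 0.2689] 0.0017
tall scene [0.577 0.273 0.051] 296 0.101 fit [0.5906 0.2873] 0.0037
tall side [0.584 0.264 0.058] 338 0.097 fit [0.5887 0.2892] 0.0019
cube scene [0.498 0.381 0.028] 129 0.041 fit [0.5126 0.3984] 0.0032
cube side [0.516 0.389 0.024] 136 0.039 fit [0.5135 0.401 ] 0.0029
puck scene [ 0.474 -0.43   0.015] 175 0.02 fit [ 0.489  -0.4233] 0.0022
puck side [ 0.49  -0.427  0.015] 471 0.018 fit [ 0.4891 -0.4211] 0.0006
green scene [ 0.61  -0.208  0.03 ] 141 0.051 fit [ 0.6275 -0.1961] 0.0024
green side [ 0.623 -0.207  0.03 ] 233 0.048 fit [ 0.6269 -0.1939] 0.0009
purple scene [ 0.609 -0.366  0.03 ] 168 0.052 fit [ 0.6251 -0.3566] 0.003
purple side [ 0.621 -0.366  0.036] 323 0.049 fit [ 0.6251 -0.3542] 0.0007
scene desk z -5.217719902916862e-06
side desk z -0.0015286664112081905
```

```bash
python3 - <<'E'
from h import *
im,rz,K,W,c=grab('wrist'); save('wrist0',im); print(c['tool_from_camera'],K)
E
```

```text
[[-6.26845907e-04  9.66198144e-01  2.57799833e-01  7.49642596e-02]
 [ 9.99999799e-01  5.81008642e-04  2.53981197e-04  1.13509843e-03]
 [ 9.56122305e-05  2.57799941e-01 -9.66198314e-01 -1.78446665e-01]
 [ 0.00000000e+00  0.00000000e+00  0.00000000e+00  1.00000000e+00]] [[330.09713211   0.         315.83197799]
 [  0.         330.09713211 202.06301092]
 [  0.           0.           1.        ]]
```

View pics/rect.png

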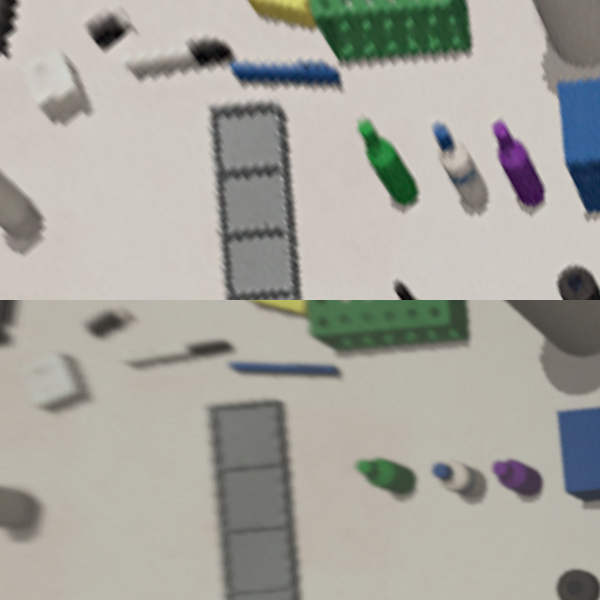

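```bash
python3 - <<'E'
from h import *
for n in('scene','side'):
  d=np.load(n+'0.npz');K,W=d['K'],d['W'];p=cloud(d['rz'],K,W);im=d['im']
  reg=(p[...,0]>.38)&(p[...,0]<.85)&(p[...,1]>-.16)&(p[...,1]<.22)&(p[...,2]<.06)
  hsv=cv2.cvtColor(im,cv2.COLOR_RGB2HSV)
  m=(reg&(hsv[...,2]<165)&(hsv[...,1]<50)&(p[...,2]<.014)).astype('uint8')
  N,l,st,ce=cv2.connectedComponentsWithStats(m); i=1+np.argmax(st[1:,4]); print(n,st[i],ce[i])
  vs,us=np.nonzero(l==i)
  q=np.array([ray(u,v,K,W,.008)[:2] for u,v in zip(us,vs)])
  r=cv2.minAreaRect((q*1000).astype('float32')); print(r, cv2.boxPoints(r).round(0).tolist())
  pl=p[reg&(p[...,2]>.018)&(p[...,0]<.55)&(abs(p[...,1])<.14)]
  print('plate',len(pl),pl.mean(0),pl.min(0),pl.max(0)); 
  v=np.linalg.svd(pl[:,:2]-pl[:,:2].mean(0))[2]; print(v[0],np.degrees(np.arctan2(v[0][1],v[0][0])))
E
```

```text
scene [ 293  192   72   48 1235] [328.29230769 212.97327935]
((547.0643920898438, -20.306053161621094), (356.14801025390625, 97.76811218261719), 4.935299396514893) [[365.0, 13.0], [374.0, -84.0], [729.0, -54.0], [720.0, 44.0]]<stdin>:12: RuntimeWarning: Mean of empty slice.
  ret = um.true_divide(
Traceback (most recent call last):
ValueError: zero-size array to reduction operation minimum which has no identity
```

Both views agree on the bottle centres to about 2 mm. The rack yaw is about 5° and its origin is near (0.563,-0.020). Next I'll hover near the pot, so the wrist camera can refine the rack and check the choice.

```bash
cat >> h.py <<'E'
def go(x,y,z,yaw=5.):
    s=manip.observe(); p=s['tool_pos']; M=R.from_quat(s['tcp_rot']).as_matrix()
    a=np.degrees(np.arctan2(M[1,1],M[0,1])); dt=-np.radians((yaw-a+180)%360-180)
    print('t',round(s['t'],1),'pos',p.round(4),'yaw',a.round(1),'f',s['contact_force'].round(1),'w',round(s['grip_width'],3),'-> shift mm',((M.T@(np.array([x,y,z])-p))*1000).round(1),'turn',dt.round(3))
E
python3 -c "
from h import *
go(.40,.268,.24)"
```

```text
t 0.1 pos [0.1652 0.5502 0.2046] yaw 73.3 f [ 0.2  0.3 -0.1] w 0.094 -> shift mm [-306.1 -202.7  -35.2] turn 1.192
```

Call:
move_arm --steps '[[94, [-153, -101, -18], 0.6], [94, [-153, -101, -18], 0.6], [94, [-153, -101, -18], 0.6], [94, [-153, -101, -18], 0.6], [94, [-153, -101, -18], 0.6]]' --squeeze 15

```text
t: 0.57
tool_pos: [0.2852, 0.4068, 0.2237]
tcp_rot: [0.435, 0.9, -0.0, 0.001]
contact_force: [-1.4, 0.5, 0.5]
grip_width: 0.0939
gripper_force: 0.0
```

```bash
python3 -c "
from h import *
go(.40,.268,.24)"
```

```text
t 0.6 pos [0.2852 0.4068 0.2237] yaw 38.4 f [-1.4  0.5  0.5] w 0.094 -> shift mm [-180.2    3.7  -15.9] turn 0.583
```

Call:
move_arm --steps '[[94, [-180, 4, -16], 0.583], [94, [-180, 4, -16], 0.583], [94, [-180, 4, -16], 0.583], [94, [-180, 4, -16], 0.583], [94, [-180, 4, -16], 0.583]]'

```text
t: 0.98
tool_pos: [0.402, 0.2687, 0.2399]
tcp_rot: [0.676, 0.737, 0.0, 0.001]
contact_force: [-0.9, 1.3, -0.7]
grip_width: 0.0939
gripper_force: 0.0
```

```bash
python3 - <<'E'
from h import *
go(.40,.268,.24)
im,rz,K,W,c=grab('wrist'); go(.40,.268,.24); save('w1',im); np.savez('w1.npz',im=im,rz=rz,K=K,W=W)
E
```

```text
t 1.0 pos [0.402  0.2687 0.2399] yaw 4.9 f [-0.9  1.3 -0.7] w 0.094 -> shift mm [-0.5 -2.1 -0.1] turn -0.001
t 1.0 pos [0.4025 0.2685 0.2399] yaw 4.8 f [ 1.4 -1.3  0.8] w 0.094 -> shift mm [-0.2 -2.6 -0.1] turn -0.004
```

View pics/w1.png

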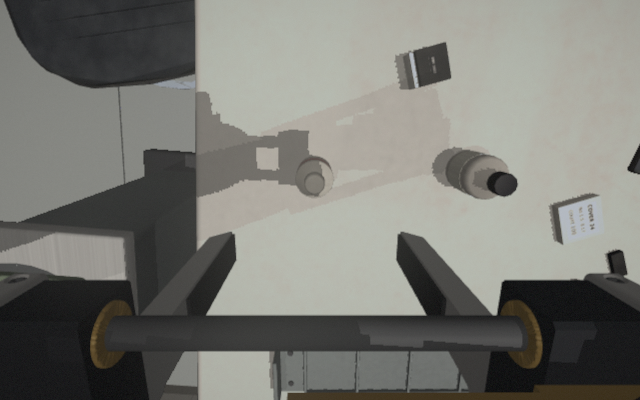

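The wrist view shows the pot at (314,180), the tall bottle's cap at (503,184) and the cube at (425,65). The rack is mostly hidden behind the gripper. I'll check the pot and tall-bottle centres here using the cap rays.

```bash
python3 - <<'E'
from h import *
d=np.load('w1.npz');K,W=d['K'],d['W']
print(ray(314,183,K,W,.074),ray(503,184,K,W,.098))
p=cloud(d['rz'],K,W).reshape(-1,3)
for c,h,r in(((.40,.268),.074,.0115),((.59,.288),.098,.012)):
  q=p[(np.hypot(p[:,0]-c[0],p[:,1]-c[1])<.04)&(p[:,2]>h-.005)&(p[:,2]<h+.01)]; print(len(q),(q.min(0)+q.max(0))/2,q.mean(0))
go(.40,.268,.033)
E
```

```text
[0.40031219 0.27328862 0.074     ] [0.586799   0.29308956 0.098     ]
326 [0.40037353 0.27198896 0.07246831] [0.40022599 0.27217461 0.07300418]
470 [0.58912461 0.29218335 0.09650508] [0.58850125 0.29228269 0.09730121]
t 1.0 pos [0.4025 0.2685 0.2399] yaw 4.8 f [ 1.4 -1.3  0.8] w 0.094 -> shift mm [ 2.000e-01 -3.000e+00  2.069e+02] turn -0.004
```

Call:
move_arm --steps '[[94, [1.5, -2.5, 60], 0], [94, [1.5, -2.5, 100], 0], [94, [1.5, -2.5, 140], 0], [94, [1.5, -2.5, 175], 0], [94, [1.5, -2.5, 190], 0]]'

```text
t: 1.45
tool_pos: [0.3924, 0.2724, 0.0448]
tcp_rot: [0.672, 0.741, -0.003, -0.002]
contact_force: [0.2, 0.3, -0.5]
grip_width: 0.0941
gripper_force: 0.0
```

Call:
move_arm --steps '[[94, [0, 0, 20], 0], [94, [0, 0, 34], 0], [94, [0, 0, 34], 0], [40, [0, 0, 34], 0], [40, [0, 0, 34], 0]]'

```text
t: 1.87
tool_pos: [0.397, 0.2743, 0.0163]
tcp_rot: [0.672, 0.74, 0.001, 0.0]
contact_force: [0.3, -0.3, 0.7]
grip_width: 0.0839
gripper_force: 0.0
```

Call:
move_arm --steps '[[40, [0, 0, 0], 0], [40, [0, 0, 0], 0], [40, [0, 0, 0], 0], [40, [0, 0, 0], 0], [40, [0, 0, 0], 0]]'

```text
t: 2.28
tool_pos: [0.3967, 0.2738, 0.0159]
tcp_rot: [0.672, 0.74, 0.0, 0.0]
contact_force: [-0.7, 0.2, 0.0]
grip_width: 0.0508
gripper_force: 0.0
```

Call:
move_arm --steps '[[36, [0, 0, 0], 0], [36, [0, 0, 0], 0], [36, [0, 0, 0], 0], [36, [0, 0, 0], 0], [36, [0, 0, 0], 0]]'

```text
t: 2.7
tool_pos: [0.3971, 0.2739, 0.0159]
tcp_rot: [0.672, 0.74, 0.001, 0.0]
contact_force: [0.5, 0.3, 2.7]
grip_width: 0.0432
gripper_force: 15.0
```

Call:
move_arm --steps '[[36, [0, 0, -25], 0], [36, [0, 0, -60], 0], [36, [0, 0, -100], 0], [36, [0, 0, -120], 0], [36, [0, 0, -120], 0]]'

```text
t: 3.12
tool_pos: [0.3996, 0.2753, 0.1403]
tcp_rot: [0.672, 0.74, 0.004, 0.002]
contact_force: [0.6, 0.8, -0.9]
grip_width: 0.0433
gripper_force: 15.0
```

```bash
python3 -c "
from h import *
go(.602,-.035,.136)"
```

```text
t 3.1 pos [0.3996 0.2753 0.1403] yaw 5.5 f [ 0.6  0.8 -0.9] w 0.043 -> shift mm [-328.3  171.7    4.7] turn 0.009
```

Call:
move_arm --steps '[[36, [-25, 13, 0], 0.009], [36, [-60, 30, 0], 0.009], [36, [-95, 50, 0], 0.009], [36, [-130, 68, 0], 0.009], [36, [-164, 86, 0], 0.009]]'

```text
t: 3.53
tool_pos: [0.4962, 0.117, 0.1328]
tcp_rot: [0.676, 0.737, -0.002, -0.002]
contact_force: [1.0, 0.6, -1.7]
grip_width: 0.0434
gripper_force: 15.0
```

Call:
move_arm --steps '[[36, [-35, 18, 0], 0], [36, [-70, 36, 0], 0], [36, [-110, 56, 0], 0], [36, [-145, 78, 0], 0], [36, [-164, 86, 0], 0]]'

```text
t: 3.95
tool_pos: [0.5981, -0.0408, 0.1325]
tcp_rot: [0.677, 0.736, -0.001, -0.001]
contact_force: [0.5, -0.8, -0.1]
grip_width: 0.0432
gripper_force: 15.0
```

Call:
move_arm --steps '[[36, [0, 0, 0], 0], [36, [0, 0, 0], 0]]'

```text
t: 4.12
tool_pos: [0.596, -0.0381, 0.1323]
tcp_rot: [0.677, 0.736, -0.001, -0.003]
contact_force: [-0.7, 1.4, -1.0]
grip_width: 0.0431
gripper_force: 15.0
```

```bash
python3 - <<'E'
from h import *
go(.602,-.035,.136)
im,rz,K,W,c=grab('wrist'); save('w2',im); np.savez('w2.npz',im=im,rz=rz,K=K,W=W)
E
```

```text
t 4.1 pos [ 0.596  -0.0381  0.1323] yaw 4.8 f [-0.7  1.4 -1. ] w 0.043 -> shift mm [ 2.6  6.2 -3.7] turn -0.003
```

View pics/w2.png

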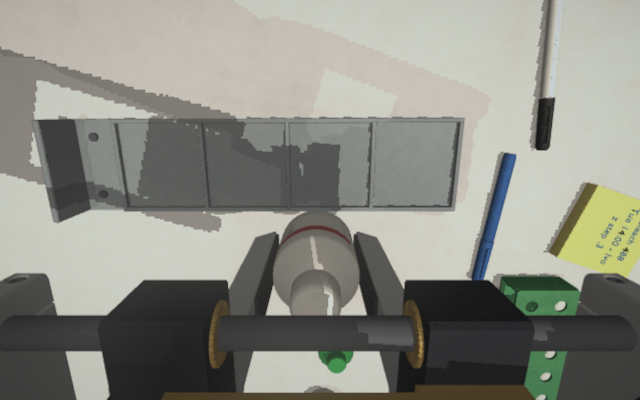

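This view shows the whole rack. The plate is on the left at about (60,165), the dividers are at columns 206, 289 and 372, and the open end is at column 460. The held pot is at (317,265). I'll cast the divider corners onto z=10 mm.

```bash
python3 - <<'E'
from h import *
d=np.load('w2.npz');K,W=d['K'],d['W'];im=d['im']
top=[(118,121,-156),(205.5,120,-78),(289,119.5,0),(373,119,78),(463,118,158)]
bot=[(124,208,-156),(208,208.5,-78),(288,209,0),(370.5,209.5,78),(455,210,158)]
A=[];B=[]
for (u,v,y),(u2,v2,_) in zip(top,bot):
  a=ray(u,v,K,W,.01)[:2];b=ray(u2,v2,K,W,.01)[:2]; print(y,a.round(4),b.round(4),np.linalg.norm(a-b).round(4)); A.append((a+b)/2);B.append(y/1000)
A=np.array(A);B=np.array(B)
k=np.polyfit(B,A,1); print('dir',k[0],np.linalg.norm(k[0]),'origin',k[1],'yaw',np.degrees(np.arctan2(k[0][1],k[0][0])))
u=k[0]/np.linalg.norm(k[0])
for y in(-.117,-.039,.039,.117): print(y,(k[1]+u*y).round(4))
p=cloud(d['rz'],K,W); q=p[215:300,285:350].reshape(-1,3); 
E
```

```text
-156 [0.4148 0.0171] [ 0.4149 -0.0634] 0.0805
-78 [0.4922 0.0245] [ 0.4945 -0.0571] 0.0816
0 [0.566  0.0311] [ 0.5702 -0.0512] 0.0824
78 [0.6399 0.0377] [ 0.6482 -0.045 ] 0.0832
158 [0.7188 0.0452] [ 0.7279 -0.0388] 0.0845
dir [0.97931035 0.08350119] 0.9828637844197728 origin [ 0.56835179 -0.01002623] yaw 4.873553979326592
-0.117 [ 0.4518 -0.02  ]
-0.039 [ 0.5295 -0.0133]
0.039 [ 0.6072 -0.0067]
0.117 [ 6.849e-01 -1.000e-04]
```

```bash
python3 - <<'E'
from h import *
d=np.load('w2.npz');K,W=d['K'],d['W'];p=cloud(d['rz'],K,W)
for u,v in((463,118),(455,210),(289,119),(288,209),(118,121),(124,208),(420,90),(200,60),(400,230),(330,165),(420,165),(160,165)): print((u,v),p[v,u].round(4))
out=[]
for n,(x0,y0,x1,y1) in(('scene',(275,185,375,245)),('side',(255,180,400,230))):
  e=np.load(n+'0.npz');K,W=e['K'],e['W'];c=np.linalg.inv(W);f=800/(x1-x0)
  im=cv2.resize(e['im'][y0:y1,x0:x1],None,fx=f,fy=f,interpolation=cv2.INTER_CUBIC)[:300]
  for o,yaw,col in(((.5684,-.0100),4.87,(255,0,0)),((.563,-.0165),4.95,(0,0,255))):
    t=np.radians(yaw);Y=np.array([np.cos(t),np.sin(t)]);X=np.array([Y[1],-Y[0]])
    for y in(-.156,-.078,0,.078,.156):
      for x in(-.041,.041):
        w=np.array(o)+X*x+Y*y; a=c@[*w,.01,1]; q=((K[0,2]-K[0,0]*a[0]/a[2]-x0+.5)*f,(K[1,2]+K[1,1]*a[1]/a[2]-y0+.5)*f)
        cv2.drawMarker(im,(int(q[0]),int(q[1])),col,cv2.MARKER_CROSS,12,1)
  out.append(im)
im=np.vstack(out);print(im.shape);save('cmp',im)
E
```

```text
(463, 118) [0.7193 0.0453 0.009 ]
(455, 210) [ 7.327e-01 -4.140e-02 -5.000e-04]
(289, 119) [0.5659 0.0315 0.0101]
(288, 209) [ 0.5702 -0.0513  0.0095]
(118, 121) [0.4136 0.017  0.008 ]
(124, 208) [ 0.414  -0.0639  0.0085]
(420, 90) [ 6.802e-01  6.620e-02 -2.000e-04]
(200, 60) [ 0.4841  0.0749 -0.0005]
(400, 230) [ 6.819e-01 -6.630e-02  2.000e-04]
(330, 165) [ 0.6062 -0.0069  0.0047]
(420, 165) [0.6901 0.     0.0032]
(160, 165) [0.5905 0.037  0.3109]
(576, 800, 3)
```

View pics/cmp.png

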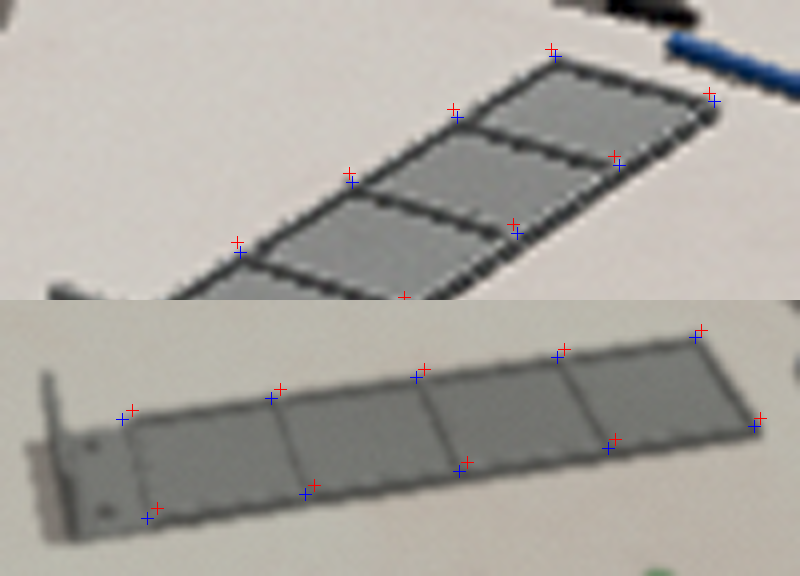

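The fixed views favour an origin near (0.564,-0.018) and the wrist view favours (0.568,-0.010). I'll lower the pot over its compartment and judge it relative to the rack in the same fixed images.

```bash
python3 -c "
from h import *
go(.604,-.010,.038)"
```

```text
t 4.2 pos [ 0.5956 -0.0369  0.1326] yaw 4.9 f [-0.1  0.7 -1.1] w 0.043 -> shift mm [25.8 11.2 94.6] turn -0.001
```

Call:
move_arm --steps '[[36, [13, 6, 10], 0], [36, [26, 11, 30], 0], [36, [26, 11, 60], 0], [36, [26, 11, 85], 0], [36, [26, 11, 94], 0]]'

```text
t: 4.58
tool_pos: [0.6015, -0.0068, 0.036]
tcp_rot: [0.675, 0.738, -0.002, -0.004]
contact_force: [-1.1, 0.1, -1.2]
grip_width: 0.0432
gripper_force: 15.0
```

Call:
move_arm --steps '[[36, [0, 0, 0], 0], [36, [0, 0, 0], 0], [36, [0, 0, 0], 0]]'

```text
t: 4.83
tool_pos: [0.6077, -0.0098, 0.0431]
tcp_rot: [0.675, 0.737, 0.001, 0.001]
contact_force: [-0.3, 0.8, -1.0]
grip_width: 0.0433
gripper_force: 15.0
```

```bash
python3 - <<'E'
from h import *
go(.604,-.010,.02)
out=[]
for n,(x0,y0,x1,y1) in(('scene',(275,165,375,240)),('side',(255,150,400,230))):
  im,rz,K,W,c=grab(n);f=800/(x1-x0)
  np.savez(n+'1.npz',im=im,rz=rz,K=K,W=W)
  out.append(cv2.resize(im[y0:y1,x0:x1],None,fx=f,fy=f,interpolation=cv2.INTER_CUBIC)[-300:] if n=='side' else cv2.resize(im[y0:y1,x0:x1],None,fx=f,fy=f,interpolation=cv2.INTER_CUBIC)[:300])
  p=cloud(rz,K,W).reshape(-1,3)
  hsv=cv2.cvtColor(im,cv2.COLOR_RGB2HSV).reshape(-1,3)
  q=p[(abs(p[:,0]-.604)<.05)&(abs(p[:,1]+.01)<.05)&(p[:,2]>.022)&(p[:,2]<.045)]
  print(n,len(q),q.mean(0),q.min(0),q.max(0))
save('low',np.vstack(out))
E
```

```text
t 4.8 pos [ 0.6077 -0.0098  0.0431] yaw 5.0 f [-0.3  0.8 -1. ] w 0.043 -> shift mm [ 0.2 -3.8 23. ] turn 0.001
scene 60 [ 0.59578029 -0.02841408  0.03584774] [ 0.58092163 -0.04207559  0.02431305] [6.22302100e-01 2.74836998e-04 4.42420445e-02]
side 78 [ 0.60376503 -0.03169087  0.03603994] [ 0.5843329  -0.03891521  0.0267702 ] [ 0.63103689 -0.01629235  0.04384354]
```

View pics/low.png

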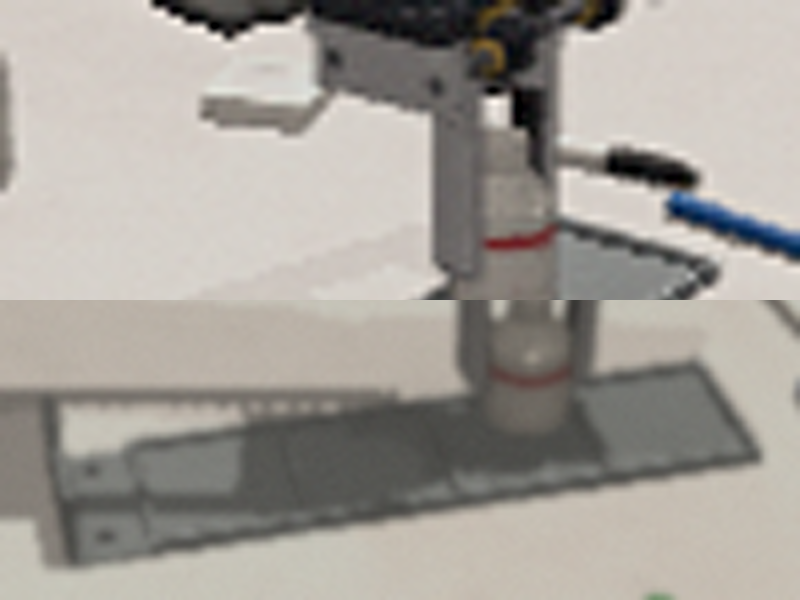

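```bash
python3 - <<'E'
from h import *
from scipy.optimize import least_squares
e=np.load('side1.npz');K,W=e['K'],e['W']
g=ray(351,199.5,K,W,.027);d=g[:2]-W[:2,3];d/=np.linalg.norm(d);print('front',g,'centre',g[:2]+.022*d)
# blob body band points: white-ish pot surface 
for n in('scene','side'):
  e=np.load(n+'1.npz');p=cloud(e['rz'],e['K'],e['W']);hsv=cv2.cvtColor(e['im'],cv2.COLOR_RGB2HSV)
  u0,v0=((340,195) if n=='scene' else (351,190))
  q=p[v0-3:v0+7,u0-3:u0+4].reshape(-1,3);q=q[(q[:,2]>.03)&(q[:,2]<.068)]
  r=least_squares(lambda c:np.hypot(q[:,0]-c[0],q[:,1]-c[1])-.022,q[:,:2].mean(0)+.02*(q[:,:2].mean(0)-e['W'][:2,3]),loss='soft_l1',f_scale=.001)
  print(n,len(q),r.x,q.mean(0))
E
```

```text
front [ 0.60765415 -0.03564237  0.027     ] centre [ 0.61326438 -0.01436973]
scene 64 [ 0.60548556 -0.01604997] [ 0.59878728 -0.03524277  0.05216117]
side 63 [ 0.6081394  -0.01553244] [ 0.60607083 -0.03663101  0.05329374]
```

Call:
move_arm --steps '[[36, [2, -2, 8], 0], [36, [2, -2, 14], 0], [36, [2, -2, 16], 0], [36, [2, -2, 16], 0], [36, [2, -2, 16], 0]]'

```text
t: 5.35
tool_pos: [0.6038, -0.0087, 0.025]
tcp_rot: [0.676, 0.737, -0.0, -0.0]
contact_force: [-0.9, -0.0, -1.7]
grip_width: 0.0432
gripper_force: 15.0
```

```bash
python3 -c "
from h import *
go(.605,-.008,.020)"
```

```text
t 5.3 pos [ 0.6038 -0.0087  0.025 ] yaw 5.0 f [-0.9 -0.  -1.7] w 0.043 -> shift mm [0.5 1.2 5. ] turn -0.0
```

Call:
move_arm --steps '[[36, [0, 1, 3], 0], [36, [0, 1, 4.5], 0], [36, [0, 1, 4.5], 0], [36, [0, 1, 4.5], 0]]'

```text
t: 5.68
tool_pos: [0.6051, -0.0085, 0.0208]
tcp_rot: [0.676, 0.737, -0.0, -0.0]
contact_force: [-0.2, -0.1, -1.0]
grip_width: 0.0432
gripper_force: 15.0
```

Call:
move_arm --steps '[[62, [0, 0, 0], 0], [62, [0, 0, 0], 0], [62, [0, 0, 0], 0], [62, [0, 0, 0], 0], [62, [0, 0, 0], 0]]'

```text
t: 6.1
tool_pos: [0.6054, -0.0085, 0.0212]
tcp_rot: [0.676, 0.737, 0.0, 0.0]
contact_force: [-0.3, 0.2, -0.2]
grip_width: 0.0619
gripper_force: 0.0
```

Call:
move_arm --steps '[[66, [0, 0, -20], 0], [66, [0, 0, -60], 0], [66, [0, 0, -100], 0], [66, [0, 0, -130], 0], [66, [0, 0, -140], 0]]'

```text
t: 6.52
tool_pos: [0.609, -0.009, 0.1676]
tcp_rot: [0.676, 0.737, 0.003, 0.005]
contact_force: [0.6, -0.1, 1.4]
grip_width: 0.0663
gripper_force: 0.0
```

```bash
python3 -c "
from h import *
go(.589,.288,.15)"
```

```text
t 6.5 pos [ 0.609  -0.009   0.1676] yaw 5.0 f [ 0.6 -0.1  1.4] w 0.066 -> shift mm [297.7   5.7  16.9] turn -0.0
```

Call:
move_arm --steps '[[94, [-20, 0, -60], 0], [94, [-20, 0, -60], 0], [94, [-20, 0, -60], 0], [94, [-20, 0, -60], 0], [94, [-20, 0, -60], 0]]'

```text
t: 6.93
tool_pos: [0.6057, -0.028, 0.2187]
tcp_rot: [0.676, 0.737, -0.001, -0.002]
contact_force: [-0.4, -0.0, 0.8]
grip_width: 0.093
gripper_force: 0.0
```

```bash
python3 - <<'E'
from h import *
go(.589,.288,.15)
im,rz,K,W,c=grab('wrist'); save('w3',im); np.savez('w3.npz',im=im,rz=rz,K=K,W=W)
E
```

```text
t 6.9 pos [ 0.6057 -0.028   0.2187] yaw 5.0 f [-0.4 -0.   0.8] w 0.093 -> shift mm [316.2  11.1  69. ] turn -0.0
```

View pics/w3.png

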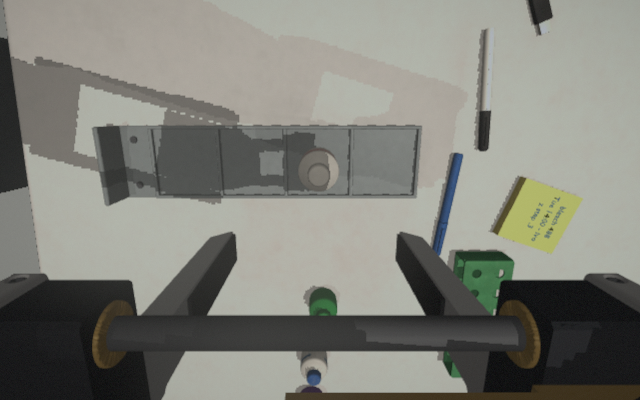

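The pot stands in its compartment, with its cap at (318,176) and its body at about (319,169). The rack corners are at (420,126) and (416,197), with dividers at columns 287 and 350. I'll compare these at the right heights.

```bash
python3 - <<'E'
from h import *
d=np.load('w3.npz');K,W=d['K'],d['W'];p=cloud(d['rz'],K,W)
q=p[150:195,295:345].reshape(-1,3); t=q[(q[:,2]>.072)]; print('cap',len(t),t.mean(0))
P=[(153.5,128),(221.5,127),(286.5,126.5),(350.5,126.5)];B=[(157,196),(222,196),(286.5,196),(349,196)]
pts=[];Y=[]
for a,b,y in zip(P,B,(-.156,-.078,0,.078)):
  m=(ray(*a,K,W,.01)+ray(*b,K,W,.01))[:2]/2; print(y,m.round(4),np.linalg.norm(ray(*a,K,W,.01)-ray(*b,K,W,.01)).round(4)); pts.append(m);Y.append(y)
m=(ray(420.5,126,K,W,.01)+ray(416.5,198,K,W,.01))[:2]/2;pts.append(m);Y.append(.158)
k=np.polyfit(Y,np.array(pts),1);u=k[0]/np.linalg.norm(k[0]);print(np.linalg.norm(k[0]),'O',k[1],np.degrees(np.arctan2(u[1],u[0])))
v=t.mean(0)[:2]-k[1]; print('pot rack y',v@u,'x',v@[u[1],-u[0]])
E
```

```text
cap 404 [ 0.60595967 -0.0089561   0.08407229]
-0.156 [ 0.4152 -0.0239] 0.0805
-0.078 [ 0.4932 -0.0166] 0.0815
0 [ 0.5691 -0.0097] 0.0819
0.078 [ 0.6432 -0.0032] 0.0818
0.9822380140502289 O [ 0.56847337 -0.01014939] 4.964804793625812
pot rack y 0.037448926767685 x 0.0020553909213022335
```

Call:
move_arm --steps '[[94, [35, 1, 8], 0], [94, [70, 2, 16], 0], [94, [105, 4, 24], 0], [94, [140, 5, 32], 0], [94, [160, 6, 40], 0]]'

```text
t: 7.4
tool_pos: [0.5965, 0.1352, 0.1777]
tcp_rot: [0.675, 0.738, -0.001, -0.002]
contact_force: [0.5, 0.2, -0.0]
grip_width: 0.0943
gripper_force: 0.0
```

Call:
move_arm --steps '[[94, [35, 1, 5], 0], [94, [75, 2, 10], 0], [94, [115, 4, 20], 0], [94, [145, 5, 28], 0], [94, [159, 6, 28], 0]]'

```text
t: 7.82
tool_pos: [0.5869, 0.2938, 0.1477]
tcp_rot: [0.674, 0.739, -0.003, -0.003]
contact_force: [-0.6, -0.7, -1.3]
grip_width: 0.0942
gripper_force: 0.0
```

Call:
move_arm --steps '[[94, [0, 0, 0], 0], [94, [0, 0, 0], 0], [94, [0, 0, 0], 0]]'

```text
t: 8.07
tool_pos: [0.5914, 0.2888, 0.1527]
tcp_rot: [0.676, 0.737, -0.001, 0.0]
contact_force: [-0.3, 0.9, -0.0]
grip_width: 0.0944
gripper_force: 0.0
```

```bash
python3 - <<'E'
from h import *
im,rz,K,W,c=grab('wrist');p=cloud(rz,K,W).reshape(-1,3)
q=p[(np.hypot(p[:,0]-.589,p[:,1]-.29)<.03)&(p[:,2]>.09)&(p[:,2]<.11)];print(len(q),q.mean(0),(q.min(0)+q.max(0))/2)
go(.589,.291,.026)
E
```

```text
793 [0.58969617 0.29324454 0.09693799] [0.58981426 0.29227208 0.09467445]
t 8.1 pos [0.5917 0.2885 0.1531] yaw 4.9 f [-0.2 -0.2 -0.1] w 0.094 -> shift mm [  2.8  -2.5 127.1] turn -0.002
```

Call:
move_arm --steps '[[94, [3, -2, 30], 0], [94, [3, -2, 65], 0], [94, [3, -2, 95], 0], [94, [3, -2, 118], 0], [94, [3, -2, 127], 0]]'

```text
t: 8.53
tool_pos: [0.5866, 0.29, 0.022]
tcp_rot: [0.677, 0.736, -0.003, -0.001]
contact_force: [-0.3, -0.7, -0.8]
grip_width: 0.0944
gripper_force: 0.0
```

Call:
move_arm --steps '[[70, [0, 0, 0], 0], [44, [0, 0, 0], 0], [44, [0, 0, 0], 0], [44, [0, 0, 0], 0], [44, [0, 0, 0], 0]]' --squeeze 20

```text
t: 8.95
tool_pos: [0.5906, 0.2937, 0.0283]
tcp_rot: [0.676, 0.737, 0.002, 0.001]
contact_force: [0.2, -0.0, -0.1]
grip_width: 0.0643
gripper_force: 0.0
```

Call:
move_arm --steps '[[42, [0, 0, 0], 0], [42, [0, 0, 0], 0], [42, [0, 0, 0], 0], [42, [0, 0, 0], 0], [42, [0, 0, 0], 0]]'

```text
t: 9.37
tool_pos: [0.5896, 0.2935, 0.0269]
tcp_rot: [0.676, 0.737, 0.001, 0.0]
contact_force: [-1.1, 0.3, 3.9]
grip_width: 0.05
gripper_force: 20.0
```

```bash
python3 -c "
from h import *
go(.685,-.003,.15)"
```

```text
t 9.4 pos [0.5896 0.2935 0.0269] yaw 5.0 f [-1.1  0.3  3.9] w 0.05 -> shift mm [-303.7   69.4 -123.1] turn -0.0
```

Call:
move_arm --steps '[[42, [0, 0, -20], 0], [42, [0, 0, -50], 0], [42, [0, 0, -85], 0], [42, [0, 0, -110], 0], [42, [0, 0, -115], 0]]'

```text
t: 9.78
tool_pos: [0.5919, 0.2944, 0.1462]
tcp_rot: [0.676, 0.737, 0.004, 0.002]
contact_force: [0.8, 0.1, -1.2]
grip_width: 0.0498
gripper_force: 20.0
```

Call:
move_arm --steps '[[42, [-20, 8, 0], 0], [42, [-55, 20, 0], 0], [42, [-90, 32, 0], 0], [42, [-125, 42, 0], 0], [42, [-155, 50, 0], 0]]'

```text
t: 10.2
tool_pos: [0.6512, 0.1408, 0.1379]
tcp_rot: [0.676, 0.737, -0.002, -0.001]
contact_force: [-0.3, 1.0, -1.7]
grip_width: 0.0496
gripper_force: 20.0
```

Call:
move_arm --steps '[[42, [-35, 5, 0], 0], [42, [-70, 10, 0], 0], [42, [-105, 15, 0], 0], [42, [-130, 18, 0], 0], [42, [-146, 20, 0], 0]]'

```text
t: 10.62
tool_pos: [0.6836, -0.0038, 0.1378]
tcp_rot: [0.677, 0.736, -0.002, -0.002]
contact_force: [0.8, 0.0, -2.3]
grip_width: 0.0495
gripper_force: 20.0
```

Call:
move_arm --steps '[[42, [0, 0, 0], 0], [42, [0, 0, 0], 0], [42, [0, 0, 0], 0], [42, [0, 0, 0], 0]]'

```text
t: 10.95
tool_pos: [0.6842, 0.0015, 0.1403]
tcp_rot: [0.675, 0.738, -0.0, -0.001]
contact_force: [0.5, 0.5, -2.5]
grip_width: 0.0496
gripper_force: 20.0
```

```bash
python3 -c "
from h import *
go(.685,-.001,.045)"
```

```text
t 10.9 pos [0.6842 0.0015 0.1403] yaw 5.1 f [ 0.5  0.5 -2.5] w 0.05 -> shift mm [-2.6  0.7 95.3] turn 0.002
```

Call:
move_arm --steps '[[42, [-2, 0, 25], 0], [42, [-2, 0, 55], 0], [42, [-2, 0, 80], 0], [42, [-2, 0, 93], 0], [42, [-2, 0, 95], 0]]'

```text
t: 11.37
tool_pos: [0.6816, -0.0006, 0.0418]
tcp_rot: [0.675, 0.738, -0.002, -0.003]
contact_force: [-0.6, 0.4, -2.6]
grip_width: 0.0499
gripper_force: 20.0
```

Call:
move_arm --steps '[[42, [0, 0, 3], 0], [42, [0, 0, 6], 0], [42, [0, 0, 9], 0], [42, [0, 0, 9], 0], [42, [0, 0, 9], 0]]'

```text
t: 11.78
tool_pos: [0.6858, -0.0027, 0.0381]
tcp_rot: [0.676, 0.737, 0.001, 0.001]
contact_force: [1.1, -0.2, -1.4]
grip_width: 0.0496
gripper_force: 20.0
```

```bash
python3 -c "
from h import *
go(.685,-.001,.031)"
```

```text
t 11.8 pos [ 0.6858 -0.0027  0.0381] yaw 5.0 f [ 1.1 -0.2 -1.4] w 0.05 -> shift mm [ 1.7 -0.7  7.1] turn -0.0
```

Call:
move_arm --steps '[[42, [1, 0, 2], 0], [42, [1, 0, 4], 0], [42, [1, 0, 6], 0], [42, [1, 0, 6], 0], [42, [1, 0, 6], 0]]'

```text
t: 12.2
tool_pos: [0.6849, -0.0016, 0.0309]
tcp_rot: [0.676, 0.737, -0.0, -0.0]
contact_force: [0.8, -0.3, -3.1]
grip_width: 0.0498
gripper_force: 20.0
```

```bash
python3 -c "
from h import *
go(.685,-.001,.031)"
```

```text
t 12.2 pos [ 0.6849 -0.0016  0.0309] yaw 5.0 f [ 0.8 -0.3 -3.1] w 0.05 -> shift mm [ 0.6  0.1 -0.1] turn -0.0
```

Call:
move_arm --steps '[[64, [0, 0, 0], 0], [64, [0, 0, 0], 0], [64, [0, 0, 0], 0], [64, [0, 0, 0], 0], [64, [0, 0, 0], 0]]'

```text
t: 12.62
tool_pos: [0.6851, -0.0016, 0.0312]
tcp_rot: [0.676, 0.737, 0.0, 0.0]
contact_force: [0.2, 0.4, 0.0]
grip_width: 0.0638
gripper_force: 0.0
```

Call:
move_arm --steps '[[64, [0, 0, -20], 0], [64, [0, 0, -60], 0], [64, [0, 0, -100], 0], [64, [0, 0, -140], 0], [64, [0, 0, -160], 0]]'

```text
t: 13.03
tool_pos: [0.6877, -0.0018, 0.1979]
tcp_rot: [0.676, 0.737, 0.003, 0.004]
contact_force: [0.4, -0.5, 1.1]
grip_width: 0.0642
gripper_force: 0.0
```

```bash
python3 -c "
from h import *
go(.6235,-.281,.15)"
```

```text
t 13.0 pos [ 0.6877 -0.0018  0.1979] yaw 5.0 f [ 0.4 -0.5  1.1] w 0.064 -> shift mm [-272.4  -88.7   47.6] turn -0.0
```

Call:
move_arm --steps '[[80, [-35, -11, 0], 0], [94, [-70, -23, 5], 0], [94, [-105, -34, 10], 0], [94, [-130, -42, 15], 0], [94, [-145, -46, 20], 0]]'

```text
t: 13.45
tool_pos: [0.6509, -0.1532, 0.1711]
tcp_rot: [0.677, 0.736, -0.0, 0.0]
contact_force: [-0.9, 0.3, -0.5]
grip_width: 0.0925
gripper_force: 0.0
```

Call:
move_arm --steps '[[94, [-35, -11, 5], 0], [94, [-75, -23, 10], 0], [94, [-105, -34, 15], 0], [94, [-127, -42, 20], 0], [94, [-127, -42, 20], 0]]'

```text
t: 13.87
tool_pos: [0.6189, -0.2845, 0.1494]
tcp_rot: [0.678, 0.736, -0.001, -0.001]
contact_force: [-0.7, 0.1, -0.1]
grip_width: 0.0942
gripper_force: 0.0
```

Call:
move_arm --steps '[[94, [0, 0, 0], 0], [94, [0, 0, 0], 0], [94, [0, 0, 0], 0]]'

```text
t: 14.12
tool_pos: [0.6217, -0.2785, 0.1513]
tcp_rot: [0.675, 0.738, 0.0, 0.0]
contact_force: [0.3, -0.5, 1.0]
grip_width: 0.0942
gripper_force: 0.0
```

```bash
python3 - <<'E'
from h import *
go(.6235,-.281,.012)
im,rz,K,W,c=grab('wrist');p=cloud(rz,K,W);save('w4',im)
for n,c,h in(('tub',(.623,-.282),.048),('pot',(.606,-.01),.078),('tall',(.685,-.003),.102)):
  q=p[(np.hypot(p[...,0]-c[0],p[...,1]-c[1])<.025)&(p[...,2]>h-.006)&(p[...,2]<h+.02)];print(n,len(q),q.mean(0) if len(q) else '')
E
```

```text
t 14.1 pos [ 0.6217 -0.2785  0.1513] yaw 5.1 f [ 0.3 -0.5  1. ] w 0.094 -> shift mm [ -2.7   1.5 139.3] turn 0.002
tub 331 [ 0.62370979 -0.27979225  0.04692028]
pot 0 
tall 0
```

View pics/w4.png

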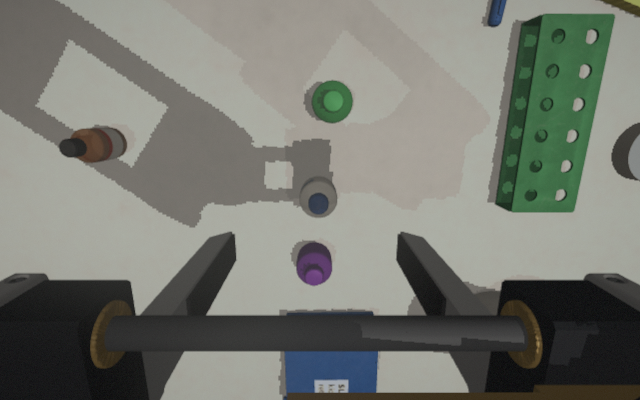

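The close view confirms the choice. The blue-capped tub is at (318,203) between the finger lines, green is at (332,100), purple at (314,268) and the amber bottle at (95,145).

Call:
move_arm --steps '[[94, [-2, 1, 35], 0], [94, [-2, 1, 75], 0], [94, [-2, 1, 105], 0], [94, [-2, 1, 125], 0], [94, [-2, 1, 132], 0]]'

```text
t: 14.58
tool_pos: [0.6196, -0.2787, 0.0143]
tcp_rot: [0.675, 0.738, -0.001, -0.004]
contact_force: [0.0, -0.0, -0.0]
grip_width: 0.094
gripper_force: 0.0
```

Call:
move_arm --steps '[[94, [0, 0, 4], 0], [94, [0, 0, 8], 0], [94, [0, 0, 9], 0], [94, [0, 0, 9], 0]]' --squeeze 12

```text
t: 14.92
tool_pos: [0.6234, -0.2826, 0.0118]
tcp_rot: [0.676, 0.737, 0.0, 0.002]
contact_force: [0.5, -0.8, -0.1]
grip_width: 0.0939
gripper_force: 0.0
```

```bash
python3 -c "
from h import *
go(.6235,-.281,.009)"
```

```text
t 14.9 pos [ 0.6234 -0.2826  0.0118] yaw 5.0 f [ 0.5 -0.8 -0.1] w 0.094 -> shift mm [1.6 0.2 2.8] turn 0.0
```

Call:
move_arm --steps '[[70, [1, 0, 2], 0], [32, [1, 0, 2], 0], [32, [1, 0, 2], 0], [32, [1, 0, 2], 0], [32, [1, 0, 2], 0]]'

```text
t: 15.33
tool_pos: [0.6221, -0.2813, 0.0083]
tcp_rot: [0.676, 0.737, 0.0, 0.0]
contact_force: [-0.2, 0.4, 0.1]
grip_width: 0.0642
gripper_force: 0.0
```

Call:
move_arm --steps '[[28, [0, 0, 0], 0], [28, [0, 0, 0], 0], [28, [0, 0, 0], 0], [28, [0, 0, 0], 0], [28, [0, 0, 0], 0]]'

```text
t: 15.75
tool_pos: [0.622, -0.2811, 0.0079]
tcp_rot: [0.676, 0.737, 0.0, 0.0]
contact_force: [-0.0, -0.5, -0.1]
grip_width: 0.0349
gripper_force: 12.0
```

Call:
move_arm --steps '[[28, [0, 0, 0], 0], [28, [0, 0, 0], 0], [28, [0, 0, 0], 0]]'

```text
t: 16.0
tool_pos: [0.622, -0.2811, 0.008]
tcp_rot: [0.676, 0.737, 0.0, 0.0]
contact_force: [-0.1, 0.7, -0.7]
grip_width: 0.0351
gripper_force: 12.0
```

```bash
python3 -c "
from h import *
go(.6235,-.281,.009)"
```

```text
t 16.0 pos [ 0.622  -0.2811  0.008 ] yaw 5.0 f [-0.1  0.7 -0.7] w 0.035 -> shift mm [-0.   1.5 -1. ] turn -0.0
```

Call:
move_arm --steps '[[28, [0, 0, -20], 0], [28, [0, 0, -50], 0], [28, [0, 0, -85], 0], [28, [0, 0, -105], 0], [28, [0, 0, -110], 0]]'

```text
t: 16.42
tool_pos: [0.6249, -0.2829, 0.1237]
tcp_rot: [0.676, 0.737, 0.001, 0.005]
contact_force: [0.7, -0.3, 1.4]
grip_width: 0.0352
gripper_force: 12.0
```

```bash
python3 -c "
from h import *
go(.4505,-.021,.115)"
```

```text
t 16.4 pos [ 0.6249 -0.2829  0.1237] yaw 5.0 f [ 0.7 -0.3  1.4] w 0.035 -> shift mm [ 276.1 -151.1    6. ] turn -0.0
```

Call:
move_arm --steps '[[28, [25, -14, 0], 0], [28, [60, -33, 0], 0], [28, [92, -50, 0], 0], [28, [120, -66, 0], 0], [28, [138, -75, 0], 0]]'

```text
t: 16.83
tool_pos: [0.5316, -0.1469, 0.1157]
tcp_rot: [0.675, 0.737, -0.001, -0.003]
contact_force: [0.1, -0.6, -0.7]
grip_width: 0.035
gripper_force: 12.0
```

Call:
move_arm --steps '[[28, [35, -19, 0], 0], [28, [70, -38, 0], 0], [28, [105, -57, 0], 0], [28, [128, -70, 0], 0], [28, [138, -76, 0], 0]]'

```text
t: 17.25
tool_pos: [0.4436, -0.0163, 0.1161]
tcp_rot: [0.675, 0.738, -0.001, -0.002]
contact_force: [-0.2, 0.4, -0.5]
grip_width: 0.0351
gripper_force: 12.0
```

Call:
move_arm --steps '[[28, [0, 0, 0], 0], [28, [0, 0, 0], 0], [28, [0, 0, 0], 0], [28, [0, 0, 0], 0], [28, [0, 0, 0], 0]]'

```text
t: 17.67
tool_pos: [0.4485, -0.0204, 0.118]
tcp_rot: [0.676, 0.737, 0.0, 0.0]
contact_force: [0.4, 0.6, -0.9]
grip_width: 0.0354
gripper_force: 12.0
```

```bash
python3 -c "
from h import *
go(.4505,-.021,.03)"
```

```text
t 17.7 pos [ 0.4485 -0.0204  0.118 ] yaw 4.9 f [ 0.4  0.6 -0.9] w 0.035 -> shift mm [-0.7  1.9 88. ] turn -0.002
```

Call:
move_arm --steps '[[28, [0, 1, 25], 0], [28, [0, 1, 55], 0], [28, [0, 1, 75], 0], [28, [0, 1, 86], 0], [28, [0, 1, 88], 0]]'

```text
t: 18.08
tool_pos: [0.4466, -0.0194, 0.0274]
tcp_rot: [0.676, 0.737, -0.001, -0.002]
contact_force: [-0.0, 0.2, -0.3]
grip_width: 0.0352
gripper_force: 12.0
```

Call:
move_arm --steps '[[28, [0, 0, 3], 0], [28, [0, 0, 6], 0], [28, [0, 0, 9], 0], [28, [0, 0, 10], 0], [28, [0, 0, 10], 0]]'

```text
t: 18.5
tool_pos: [0.449, -0.0193, 0.0203]
tcp_rot: [0.676, 0.737, 0.0, 0.0]
contact_force: [-0.1, 0.3, 0.3]
grip_width: 0.0352
gripper_force: 12.0
```

```bash
python3 -c "
from h import *
go(.4505,-.021,.0125)"
```

```text
t 18.5 pos [ 0.449  -0.0193  0.0203] yaw 5.0 f [-0.1  0.3  0.3] w 0.035 -> shift mm [-1.8  1.4  7.8] turn -0.0
```

Call:
move_arm --steps '[[28, [-1, 1, 3], 0], [28, [-1, 1, 6], 0], [28, [-1, 1, 7.5], 0], [28, [-1, 1, 7.5], 0], [28, [-1, 1, 7.5], 0]]'

```text
t: 18.92
tool_pos: [0.4495, -0.02, 0.0123]
tcp_rot: [0.676, 0.737, -0.0, -0.0]
contact_force: [0.8, 0.7, -1.6]
grip_width: 0.0348
gripper_force: 12.0
```

Call:
move_arm --steps '[[48, [0, 0, 0], 0], [48, [0, 0, 0], 0], [48, [0, 0, 0], 0], [48, [0, 0, 0], 0], [48, [0, 0, 0], 0]]'

```text
t: 19.33
tool_pos: [0.4497, -0.0201, 0.0126]
tcp_rot: [0.676, 0.737, 0.0, 0.0]
contact_force: [0.2, -0.3, 0.8]
grip_width: 0.048
gripper_force: 0.0
```

Call:
move_arm --steps '[[50, [0, 0, -20], 0], [50, [0, 0, -55], 0], [50, [0, 0, -95], 0], [50, [0, 0, -130], 0], [50, [0, 0, -140], 0]]'

```text
t: 19.75
tool_pos: [0.4536, -0.021, 0.1585]
tcp_rot: [0.676, 0.737, 0.003, 0.005]
contact_force: [1.5, 0.7, 0.8]
grip_width: 0.0506
gripper_force: 0.0
```

```bash
python3 -c "
from h import *
go(.4165,-.248,.15)"
```

```text
t 19.8 pos [ 0.4536 -0.021   0.1585] yaw 5.0 f [1.5 0.7 0.8] w 0.051 -> shift mm [-222.9  -56.8    8.7] turn -0.0
```

Call:
move_arm --steps '[[94, [-35, -9, 0], 0], [94, [-70, -18, 0], 0], [94, [-105, -27, 0], 0], [94, [-140, -36, 4], 0], [94, [-170, -44, 8], 0]]'

```text
t: 20.17
tool_pos: [0.4199, -0.1951, 0.1441]
tcp_rot: [0.676, 0.737, -0.0, 0.0]
contact_force: [0.7, -0.6, -0.3]
grip_width: 0.08
gripper_force: 0.0
```

Call:
move_arm --steps '[[94, [-35, -8, 0], 0], [94, [-53, -13, 0], 0], [94, [-53, -13, 0], 0], [94, [-53, -13, 0], 0], [94, [-53, -13, 0], 0]]'

```text
t: 20.58
tool_pos: [0.4118, -0.246, 0.1437]
tcp_rot: [0.676, 0.737, 0.0, -0.001]
contact_force: [-0.4, 0.7, -0.5]
grip_width: 0.0941
gripper_force: 0.0
```

```bash
python3 - <<'E'
from h import *
im,rz,K,W,c=grab('wrist');p=cloud(rz,K,W).reshape(-1,3)
q=p[(np.hypot(p[:,0]-.4165,p[:,1]+.25)<.025)&(p[:,2]>.055)&(p[:,2]<.075)];print(len(q),q.mean(0))
go(.4165,-.248,.014)
E
```

```text
267 [ 0.41686968 -0.24649543  0.06070589]
t 20.6 pos [ 0.412  -0.2457  0.1438] yaw 5.0 f [0.  0.7 0.8] w 0.094 -> shift mm [ -2.8   4.4 129.8] turn 0.001
```

Call:
move_arm --steps '[[94, [-2, 4, 35], 0], [94, [-2, 4, 70], 0], [94, [-2, 4, 100], 0], [94, [-2, 4, 120], 0], [94, [-2, 4, 129], 0]]'

```text
t: 21.05
tool_pos: [0.4144, -0.2453, 0.0122]
tcp_rot: [0.675, 0.738, -0.0, -0.003]
contact_force: [-0.2, -0.0, 0.7]
grip_width: 0.0939
gripper_force: 0.0
```

Call:
move_arm --steps '[[94, [0, 0, 0], 0], [70, [0, 0, 0], 0], [40, [0, 0, 0], 0], [26, [0, 0, 0], 0], [26, [0, 0, 0], 0]]'

```text
t: 21.47
tool_pos: [0.4176, -0.2497, 0.017]
tcp_rot: [0.676, 0.737, 0.0, 0.002]
contact_force: [-0.2, -0.4, -1.1]
grip_width: 0.0711
gripper_force: 0.0
```

Call:
move_arm --steps '[[22, [0, 0, 0], 0], [22, [0, 0, 0], 0], [22, [0, 0, 0], 0], [22, [0, 0, 0], 0], [22, [0, 0, 0], 0]]'

```text
t: 21.88
tool_pos: [0.4163, -0.2489, 0.0155]
tcp_rot: [0.676, 0.737, -0.0, 0.0]
contact_force: [-0.6, -0.4, -0.1]
grip_width: 0.0375
gripper_force: 0.0
```

Call:
move_arm --steps '[[22, [0, 0, 0], 0], [22, [0, 0, 0], 0], [22, [0, 0, 0], 0], [22, [0, 0, 0], 0]]'

```text
t: 22.22
tool_pos: [0.4164, -0.2488, 0.0154]
tcp_rot: [0.676, 0.737, -0.0, -0.0]
contact_force: [-0.4, 0.5, 0.8]
grip_width: 0.0291
gripper_force: 12.0
```

```bash
python3 -c "
from h import *
go(.5285,-.014,.15)"
```

```text
t 22.2 pos [ 0.4164 -0.2488  0.0154] yaw 5.0 f [-0.4  0.5  0.8] w 0.029 -> shift mm [ 224.2  132.1 -134.6] turn -0.0
```

Call:
move_arm --steps '[[22, [0, 0, -20], 0], [22, [0, 0, -50], 0], [22, [0, 0, -85], 0], [22, [0, 0, -110], 0], [22, [0, 0, -115], 0]]'

```text
t: 22.63
tool_pos: [0.4192, -0.2512, 0.1354]
tcp_rot: [0.676, 0.737, 0.0, 0.005]
contact_force: [0.4, 0.1, -0.6]
grip_width: 0.0291
gripper_force: 12.0
```

Call:
move_arm --steps '[[22, [25, 15, 0], 0], [22, [55, 32, 0], 0], [22, [85, 50, 0], 0], [22, [115, 68, 0], 0], [22, [145, 86, 0], 0]]'

```text
t: 23.05
tool_pos: [0.4889, -0.0952, 0.129]
tcp_rot: [0.676, 0.737, -0.0, -0.001]
contact_force: [0.9, -0.5, -0.4]
grip_width: 0.0292
gripper_force: 12.0
```

Call:
move_arm --steps '[[22, [30, 18, 0], 0], [22, [55, 34, 0], 0], [22, [72, 43, 0], 0], [22, [78, 45, 0], 0], [22, [78, 45, 0], 0]]'

```text
t: 23.47
tool_pos: [0.5267, -0.0139, 0.129]
tcp_rot: [0.675, 0.738, -0.001, -0.001]
contact_force: [0.3, -0.3, -0.5]
grip_width: 0.0287
gripper_force: 12.0
```

Call:
move_arm --steps '[[22, [0, 0, 0], 0], [22, [0, 0, 0], 0], [22, [0, 0, 0], 0], [22, [0, 0, 0], 0]]'

```text
t: 23.8
tool_pos: [0.5272, -0.0164, 0.1304]
tcp_rot: [0.676, 0.737, -0.0, 0.0]
contact_force: [0.9, 0.7, -0.6]
grip_width: 0.0293
gripper_force: 12.0
```

```bash
python3 -c "
from h import *
go(.528,-.015,.0195)"
```

```text
t 23.8 pos [ 0.5272 -0.0164  0.1304] yaw 4.9 f [ 0.9  0.7 -0.6] w 0.029 -> shift mm [  1.4   0.9 110.9] turn -0.002
```

Call:
move_arm --steps '[[22, [1, 1, 25], 0], [22, [1, 1, 55], 0], [22, [1, 1, 80], 0], [22, [1, 1, 94], 0], [22, [1, 1, 98], 0]]'

```text
t: 24.22
tool_pos: [0.5255, -0.0145, 0.0295]
tcp_rot: [0.676, 0.737, -0.002, -0.003]
contact_force: [-1.2, -0.5, -0.8]
grip_width: 0.0288
gripper_force: 12.0
```

Call:
move_arm --steps '[[22, [0, 0, 3], 0], [22, [0, 0, 6], 0], [22, [0, 0, 8], 0], [22, [0, 0, 8], 0], [22, [0, 0, 8], 0]]'

```text
t: 24.63
tool_pos: [0.5292, -0.0144, 0.0254]
tcp_rot: [0.676, 0.737, 0.0, 0.001]
contact_force: [-0.2, -1.2, -1.5]
grip_width: 0.0294
gripper_force: 12.0
```

```bash
python3 -c "
from h import *
go(.528,-.015,.0195)"
```

```text
t 24.6 pos [ 0.5292 -0.0144  0.0254] yaw 5.0 f [-0.2 -1.2 -1.5] w 0.029 -> shift mm [-0.5 -1.3  5.9] turn -0.0
```

Call:
move_arm --steps '[[22, [0, -1, 3], 0], [22, [0, -1, 5.5], 0], [22, [0, -1, 5.5], 0], [22, [0, -1, 5.5], 0], [22, [0, -1, 5.5], 0]]'

```text
t: 25.05
tool_pos: [0.5279, -0.0143, 0.0193]
tcp_rot: [0.676, 0.737, 0.0, 0.0]
contact_force: [0.9, 0.2, 1.5]
grip_width: 0.0292
gripper_force: 12.0
```

Call:
move_arm --steps '[[44, [0, 0, 0], 0], [44, [0, 0, 0], 0], [44, [0, 0, 0], 0], [44, [0, 0, 0], 0], [44, [0, 0, 0], 0]]'

```text
t: 25.47
tool_pos: [0.5272, -0.0143, 0.0188]
tcp_rot: [0.676, 0.737, -0.0, -0.0]
contact_force: [0.1, -0.1, 0.6]
grip_width: 0.0442
gripper_force: 0.0
```

Call:
move_arm --steps '[[46, [0, 0, -20], 0], [46, [0, 0, -55], 0], [46, [0, 0, -95], 0], [46, [0, 0, -135], 0], [46, [-20, 0, -165], 0]]'

```text
t: 25.88
tool_pos: [0.5297, -0.0321, 0.1873]
tcp_rot: [0.674, 0.738, 0.001, 0.001]
contact_force: [0.6, -0.2, 0.3]
grip_width: 0.0459
gripper_force: 0.0
```

Call:
move_arm --steps '[[94, [-45, 20, -50], 0], [94, [-45, 20, -50], 0], [94, [-45, 20, -50], 0], [94, [-45, 20, -50], 0], [94, [-45, 20, -50], 0]]'

```text
t: 26.3
tool_pos: [0.5517, -0.0765, 0.2323]
tcp_rot: [0.676, 0.737, -0.001, -0.002]
contact_force: [-0.0, 0.6, -0.5]
grip_width: 0.0758
gripper_force: 0.0
```

```bash
python3 - <<'E'
from h import *
go(.528,-.015,.0195)
im,rz,K,W,c=grab('wrist'); save('w5',im); np.savez('w5.npz',im=im,rz=rz,K=K,W=W)
p=cloud(rz,K,W)
for n,c,h in(('tub',(.45,-.02),.052),('oil',(.528,-.015),.066),('pot',(.606,-.01),.078),('tall',(.685,-.003),.102)):
  q=p[(np.hypot(p[...,0]-c[0],p[...,1]-c[1])<.025)&(p[...,2]>h-.005)];print(n,len(q),q.mean(0))
E
```

```text
t 26.3 pos [ 0.5517 -0.0765  0.2323] yaw 5.0 f [-0.   0.6 -0.5] w 0.076 -> shift mm [ 63.  -17.6 212.9] turn -0.0
tub 241 [ 0.44999989 -0.01974915  0.05083092]
oil 1154 [ 0.54288204 -0.00318769  0.35839367]
pot 401 [ 0.60566363 -0.01087721  0.07709008]
tall 555 [ 0.68383951 -0.00321401  0.10124464]
```

View pics/w5.png

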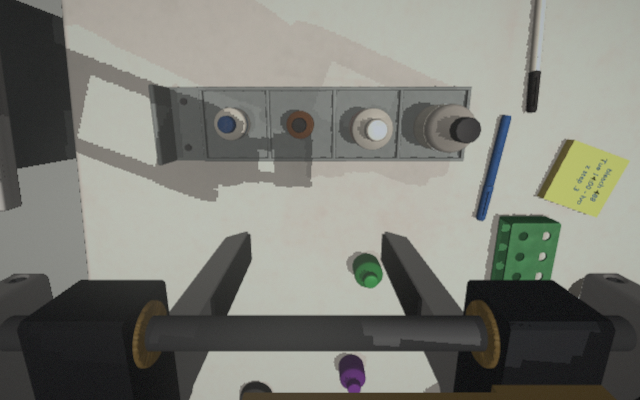

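All four bottles stand in the right order, with caps at (228,125), (299,125), (376,129) and (465,130). I'll run one numeric check in the rack frame.

```bash
python3 - <<'E'
from h import *
d=np.load('w5.npz');K,W=d['K'],d['W'];p=cloud(d['rz'],K,W)
P=[(204,89),(269,89),(333,89),(398,88.5)];B=[(206,159),(269.5,159),(333,159),(396.5,159)]
M=[(ray(*a,K,W,.01)+ray(*b,K,W,.01))[:2]/2 for a,b in zip(P,B)]+[(ray(470,87.5,K,W,.01)+ray(464.5,160,K,W,.01))[:2]/2]
Y=np.array([-.156,-.078,0,.078,.158])
k=np.polyfit(Y,np.array(M),1);u=k[0]/np.linalg.norm(k[0]);print(np.linalg.norm(k[0]),k[1],np.degrees(np.arctan2(u[1],u[0])))
for n,c,h in(('tub',(.45,-.02),.052),('oil',(.528,-.015),.066),('pot',(.606,-.01),.078),('tall',(.685,-.003),.102)):
  q=p[(np.hypot(p[...,0]-c[0],p[...,1]-c[1])<.025)&(p[...,2]>h-.005)&(p[...,2]<h+.005)].mean(0)[:2]-k[1];print(n,len(q),'y',(q@u).round(4),'y scaled',(q@u/np.linalg.norm(k[0])).round(4),'x',(q@[u[1],-u[0]]).round(4))
for n in('scene','side'):
  im,rz,K,W,c=grab(n);pp=cloud(rz,K,W)
  for nm,c,r in(('puck',(.489,-.422),.03),('cube',(.513,.4),.04)):
    q=pp[(np.hypot(pp[...,0]-c[0],pp[...,1]-c[1])<r)&(pp[...,2]>.01)];a=cloud(*[np.load(n+'0.npz')[j] for j in('rz','K','W')]);a=a[(np.hypot(a[...,0]-c[0],a[...,1]-c[1])<r)&(a[...,2]>.01)];print(n,nm,(q.mean(0)-a.mean(0)).round(4))
E
```

```text
0.9839532397101357 [ 0.56719661 -0.01099138] 5.00101284749588
tub 2 y -0.1175 y scaled -0.1194 x -0.0015
oil 2 y -0.0392 y scaled -0.0399 x -0.0012
pot 2 y 0.0383 y scaled 0.039 x 0.0032
tall 2 y 0.1169 y scaled 0.1188 x 0.0024
scene puck [ 0.0001 -0.0001  0.    ]
scene cube [-0.      0.0005 -0.0004]
side puck [-0.0002  0.     -0.0001]
side cube [-0.      0.0003 -0.0004]
```

All four bottles are within 4 mm of their compartment centres, and the cube and puck have not moved.

```bash
python3 -c "
from rig import manip
print(manip.job_done())"
```

```text
the job is handed in; nothing more can be done
None
```

The job is handed in (no verdict came back): all four bottles stand in the rack in height order, each measured within about 4 mm of its compartment centre, and the filter cube and sensor puck did not move.

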